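Clamp the housing and hold its lid at the stay mark

ROBOT

A 7-joint arm with a two-finger parallel gripper is mounted at the origin on the work surface. World frame = base frame: x ahead of the robot, y to its left, z up, the work surface at z = 0. Lengths are in m, angles in rad, forces in N, time in s.
With the tool pointing down it reaches from about 0.425 to 0.875 m from the base axis. Payload 9.9 kg.
Tool frame: the origin (TCP) lies on the mounting face of the last link; the fingertips stand 173 mm ahead of it and the grasp point (between the pads) lies 155 mm ahead of it; z points along the fingers, y is the direction in which the jaws open and shut (so a half turn about z gives the same grasp; the last joint's range is limited). The gripper opens to 85 mm and grips with 20 to 120 N. Pads are 22 mm wide; open, the fingers measure 114 mm over their backs; the gripper's body (76 mm by 85 mm) begins 54 mm behind the grasp point. The pads swing forward as they close: fully open they stand 13 mm farther back than shut.
Start: joints at [1.135, 0.576, 0.025, 1.437, -0.015, 1.129, -0.057], TCP at [0.233, -0.634, 0.405] pointing down, gripper open.
Joint ranges: [-2.76, 2.76], [-0.34, 2.15], [-1.52, 1.57], [0.19, 2.46], [-1.09, 4.23], [0.17, 1.99], [-2.82, 2.82]. Speed limits (rad/s): [2.22, 2.22, 3.01, 3.01, 3.14, 3.14, 3.14].

INTERFACE

Orientations are given as a unit quaternion [w, x, y, z].
In Python, from rig import env, imaging gives the robot as it stands.
- The arm moves only by the shell command python3 -m handwheel 'ROWS' [FORCE]. ROWS is JSON, a list of rows, each a list of 3 entries, a list of its own where there are three numbers: the closure, from -1 (fully open) to 1 (shut), so that 0 is half open, then the shift along the tool's x, y, z in cm, then the turn about the tool's z in rad. In form: [[gripper, [x, y, z], turn], ...]. A call has exactly 8 rows; each row is the pose to reach, as a shift and turn from the pose commanded when the call began, along the tool's axes at that moment; what a row does not reach only later rows make up. A row lasts 1/10 s, in which the tool goes at most 50 mm and 8.59 degrees, less where a joint would pass 70% of its speed; a pose out of reach is approached as far as the arm can. A call with a gripper value outside its range is refused whole. The fingers move at their own pace and stop on an object; FORCE is the grip in N (left out, the last holds). Time passes only in rows, so rows that repeat a pose let the fingers close, or fill a call up. It gives the time, the measured TCP pose, the force and the opening at its end, in the units of the state.
- env.get_obs(): the state, without advancing time (a new reading comes with each control period).
- imaging.capture(name): name is "side" or "top" or "wrist"; returns a dict with "pixels" (420x560x3 uint8, red, green, blue), "fx", "fy", "cx", "cy" (pixels), "dist_coeffs" ([k1, k2, p1, p2, k3] as OpenCV has them; the pictures are not rectified), "R" (3x3) and "t" (3): a world point X has camera coordinates R X + t. Camera axes: x right, y down, z forward; pixel columns grow to the right and rows downward; lengths in m; the calibration is good to about 2 mm. A picture is of the moment at which its call begins. There is no depth.
- env.hand_in(): hands the job in, once; it reports no verdict.
The state is a dict: "clock": time; "qpos": joint angles; "dq": joint speeds; "joint_efforts": joint torques, N m; "position": TCP position; "orientation": TCP orientation; "ft_force": force on the tool from outside, world axes, zero at the start; "moment": the same for the moment, N m; "opening": finger opening in m.
Only numpy, scipy, OpenCV 4.12 (cv2) and the standard library are available. Lean on these libraries where they do the work, as an engineer would, in place of code of your own. Each camera call takes 0.05 s, during which the arm holds its last target.

TASK

Slide the red-knobbed clamp jaw up to the black housing until it presses firmly on it, so that the housing is gripped against the fence. Then, with the jaw left shut, raise the housing's hinged lid until the stay bolt stands at the yellow index on the slotted quadrant, and finish while still holding the lid there, so that a colleague can tighten the stay. Leave the yellow index, the bin, the screwdriver and the white module where they are.

Things in the scene. Friction and masses are not known exactly. Their poses are not given: they have to be found in the camera images.
- fixture: Fixed aluminium clamping fixture. Origin: on the bench top, below the middle of the housing's place. Its base plate is 200 mm along its x, reaches from y = -305 to +125 mm and is 12 mm thick. A steel fence 38 mm high above the plate has its inner face at y = +100.5 mm. Its y axis is the direction in which the jaw closes; z is up.
- jaw (a joint): Position of the sliding jaw in m: 0 fully open, grows as the jaw moves along the fixture's +y towards the housing; end of travel 0.104. The jaw stays where it is left; sliding it takes about 6 N. Its rubber face is carried on springs (up to 8 mm of give, 1.5 N per mm): it touches the housing at about 0.095, and pressed on to about 0.100 it bears on the housing firmly, with some 6 to 8 N (about 14 N at the knob), most of which stays when the knob is let go.
- jaw_knob (a point): Centre (half-way up) of the jaw's red upright knob: cylinder of 26 mm diameter, 34 mm high, 82 mm above the bench top, free all round: the nearest part of the jaw, the upright plate on its +y side, starts 32 mm from the knob's surface and its top is 6 mm lower than the knob's centre.
- jaw_face (a point): Middle of the jaw's rubber face (110 mm wide, 50 mm high) that presses on the housing; 71 mm in the fixture's +y from the knob's centre while its springs are not squeezed.
- housing: Loose black sheet-metal housing, 180 mm (its x) by 200 mm (its y) by 90 mm high, 1.4 kg, standing on the fixture plate with its +y wall at the fence and the hinge along the top of its -y wall. Origin: centre of its underside. Axes nearly parallel to the fixture's. The quadrant stay is on its +x side, two cable glands on its -x side.
- lid (a joint): Opening angle of the lid in rad: 0 closed, grows as the free (+y) edge rises; end stop at 1.25. The lid (186 x 208 mm, 3 mm thick, about 0.5 kg) falls shut when let go. It turns about the housing's x axis through lid_hinge.
- lid_hinge (a point): Point on the hinge axis, at mid-length, 104 mm above the bench top and 100 mm from the housing's centre in its -y. With the lid its axes turn: x along the hinge axis, y along the lid from the hinge to its free edge, z the lid's outward normal.
- lid_handle (a point): Middle of the lid's steel bar handle: round bar of 12 mm diameter, 98 mm clear between its legs, parallel to the hinge axis. In the lid's axes it lies 182 mm from the hinge axis along y and 45 mm out along z (42 mm over the lid's sheet); axes as the lid's.
- stay_bolt (a point): Black round clamp knob (17 mm diameter, white centre spot) of the stay bolt on the lid's +x edge, 110 mm from the hinge axis. It runs along the quadrant's slot as the lid turns; axes as the lid's.
- index (a joint): Angle in rad about the same hinge axis at which the yellow index stands on the quadrant. When lid has the same value, the bolt is at the mark. Pushed by hand the index could slip; it must not be moved.
- index_mark (a point): Yellow index clip (22 x 9 x 9 mm) on the outer rim of the quadrant, 132.5 mm from the hinge axis, with a yellow line across the slot. Its y axis points from the hinge axis through the index, its x lies along the hinge axis; lid at the mark means that the line from the hinge axis through the bolt points at it.
- bin: Bystander: blue parts bin 150 x 100 x 70 mm with small screws; origin at the centre of its underside.
- screwdriver: Bystander: screwdriver 190 mm long lying on the bench, long axis along its x.
- module: Bystander: white plastic module 100 x 90 x 32 mm; origin at the centre of its underside.

How it is judged:
By the outcome, as a careful person would: the job done as asked, in the order asked, and still so for the second after the job is handed in, while the arm keeps its last pose, push and grip.
It also fails if it takes over 51 s, if anything falls off the work surface, if the arm or the gripper's body presses on something with over 40 N, if the wrist force passes 120 N, or if a joint passes its speed limit or range.

## Working session

There is one attempt and no reset: what is moved stays moved. The work goes in short steps, Python scripts to look and compute and a shell command to move; the robot and the scene stay as the last step left them, time stands still between calls to the robot, and variables do not carry over. Pictures are saved under pics/ and viewed, and the job is handed in when it is done.

```bash
ls; mkdir -p pics; python3 - <<'E'
from rig import env, imaging
import cv2
o=env.get_obs(); print(o)
for n in ["side","top","wrist"]:
    c=imaging.capture(n); cv2.imwrite(f"pics/{n}0.png",c["pixels"][:,:,::-1])
    print(n,c["fx"],c["fy"],c["cx"],c["cy"],c["dist_coeffs"],c["R"],c["t"])
E
```

```text
pics
{'clock': 0.0, 'qpos': array([ 1.13517459,  0.57654801,  0.02481588,  1.43790905, -0.01501305,
        1.12901711, -0.05651015]), 'dq': array([ 1.04585441e-03,  1.01096196e-04,  3.45567074e-04, -4.34562837e-04,
        8.78469031e-05, -5.50773491e-04, -1.36630791e-03]), 'joint_efforts': array([ 3.17932299e-04, -7.65765738e+01,  2.25019276e+00, -2.85967737e+01,
        1.53266592e-02,  1.29248545e-02, -2.03327011e-05]), 'position': array([ 0.23258752, -0.63348402,  0.40383073]), 'orientation': array([-8.29719582e-04,  9.84563510e-01,  1.75025638e-01, -1.79100669e-04]), 'ft_force': array([ 0.36698991, -0.05748233,  0.17006141]), 'moment': array([ 0.04684538, -0.0343808 , -0.00368654]), 'opening': 0.0854759267834769}
side 507.329212011455 507.329212011455 283.1204625362207 205.7554657216003 [-0.13451468  0.          0.          0.          0.        ] [[ 0.99192032 -0.12645245  0.01019087]
 [-0.07902965 -0.67876412 -0.73009149]
 [ 0.09923905  0.7233872  -0.68327342]] [-0.53070634  0.12523357  1.76357168]
top 452.83626610926797 452.83626610926797 271.59466052775866 214.5790914704302 [0.01824582 0.         0.         0.         0.        ] [[-0.01913295 -0.99981121  0.00338665]
 [-0.99518633  0.0187186  -0.09619661]
 [ 0.09611506 -0.00521087 -0.99535659]] [0.00181335 0.53524406 1.63018476]
wrist 308.40342632325604 308.40342632325604 273.5812932383163 207.66519427187438 [-0.06919097  0.          0.          0.          0.        ] [[ 0.34448116 -0.93879227 -0.00134349]
 [-0.89685647 -0.32951548  0.29507292]
 [-0.27745488 -0.10044214 -0.95547379]] [-0.67423072 -0.03793645  0.37901978]
```

View pics/side0.png

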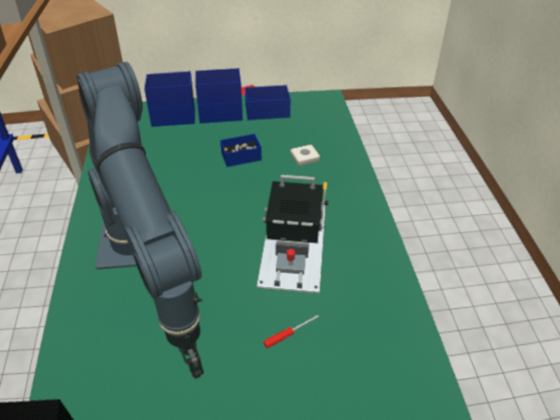

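View pics/top0.png

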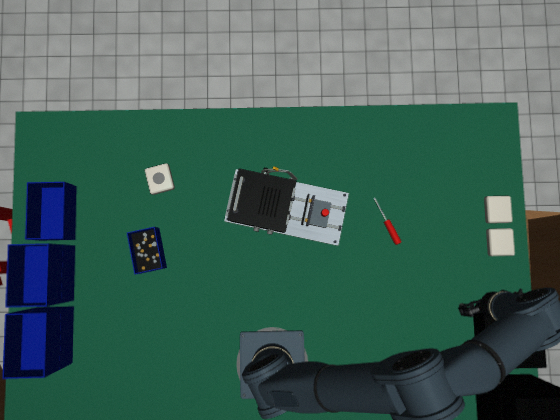

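View pics/wrist0.png

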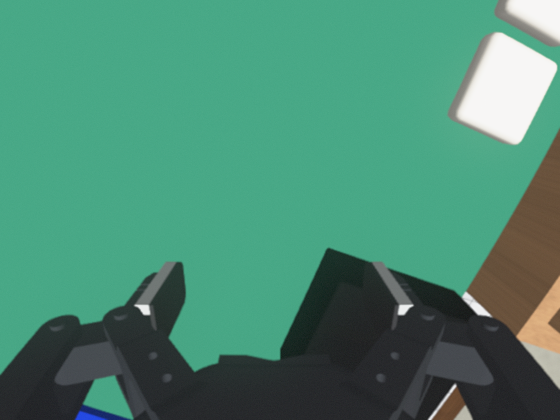

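The side view shows the jaw knob at about (291,256), the handle at (298,178) and the yellow index near (325,186). In the top view the knob is at (325,212), the handle at about (236,194) and the index near (276,169). Next I'll measure them.

```bash
cat > h.py <<'E'
from rig import env, imaging
import cv2, numpy as np
def cap(n,f=None):
    c=imaging.capture(n); c["K"]=np.array([[c["fx"],0,c["cx"]],[0,c["fy"],c["cy"]],[0,0,1]]);c["d"]=np.array(c["dist_coeffs"]);c["R"]=np.array(c["R"]);c["t"]=np.array(c["t"])
    if f: cv2.imwrite(f,c["pixels"][:,:,::-1])
    return c
def ray(c,uv):
    p=cv2.undistortPoints(np.array([[uv]],float),c["K"],c["d"])[0,0]
    d=c["R"].T@np.array([p[0],p[1],1]); return -c["R"].T@c["t"], d/np.linalg.norm(d)
def onz(c,uv,z):
    o,d=ray(c,uv); return o+d*(z-o[2])/d[2]
def tri(rs):
    A=sum(np.eye(3)-np.outer(d,d) for o,d in rs); b=sum((np.eye(3)-np.outer(d,d))@o for o,d in rs)
    x=np.linalg.solve(A,b); return x,[np.linalg.norm((np.eye(3)-np.outer(d,d))@(x-o)) for o,d in rs]
def proj(c,X):
    return cv2.projectPoints(np.array([X],float),cv2.Rodrigues(c["R"])[0],c["t"],c["K"],c["d"])[0].reshape(-1,2)
def blobs(c,lo,hi,roi,amin=4):
    hsv=cv2.cvtColor(c["pixels"],cv2.COLOR_RGB2HSV); m=cv2.inRange(hsv,np.array(lo),np.array(hi))
    z=np.zeros_like(m); u0,v0,u1,v1=roi; z[v0:v1,u0:u1]=m[v0:v1,u0:u1]
    n,l,s,ce=cv2.connectedComponentsWithStats(z)
    return [(s[i,:].tolist(),ce[i].round(2).tolist()) for i in range(1,n) if s[i,4]>=amin]
def crop(c,roi,k,f):
    u0,v0,u1,v1=roi; cv2.imwrite(f,cv2.resize(np.ascontiguousarray(c["pixels"][v0:v1,u0:u1,::-1]),None,fx=k,fy=k,interpolation=cv2.INTER_CUBIC))
E
python3 - <<'E'
from h import *
s=cap("side");t=cap("top")
crop(s,(250,160,350,300),4,"pics/sc.png"); crop(t,(215,155,360,255),5,"pics/tc.png")
for c,r in((s,(250,230,330,280)),(t,(300,190,350,230))):
    print("red",blobs(c,(0,150,80),(8,255,255),r)+blobs(c,(172,150,80),(180,255,255),r))
for c,r in((s,(300,160,350,220)),(t,(255,155,310,190))):
    print("yel",blobs(c,(15,120,80),(35,255,255),r,1))
E
```

```text
red [([287, 249, 8, 12, 70], [290.41, 253.89])]
red [([322, 209, 7, 7, 41], [324.76, 212.0])]
yel [([322, 182, 5, 7, 26], [324.46, 185.15])]
yel [([273, 167, 6, 4, 15], [275.47, 168.2])]
```

View pics/sc.png

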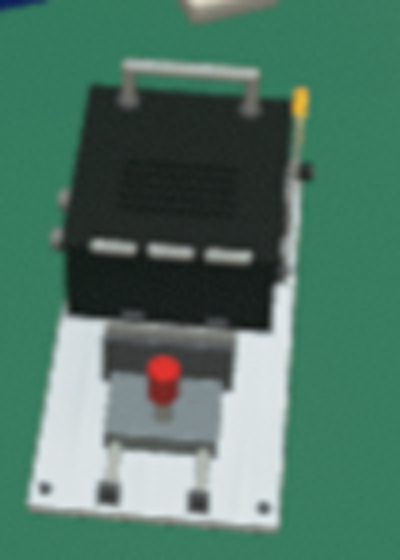

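View pics/tc.png

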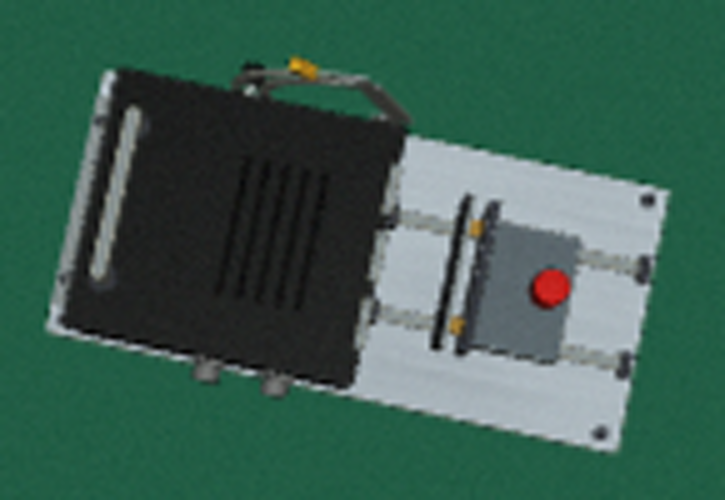

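```bash
python3 - <<'E'
from h import *
s=cap("side");t=cap("top")
np.set_printoptions(precision=4,suppress=True)
k=tri([ray(s,(290.41,251.5)),ray(t,(324.76,212))]);print("knob tri",k, "top onz.099",onz(t,(324.76,212),.097), "side z.099 ",onz(s,(290.6,252),.099))
p=lambda x,y:(215+x/5,155+y/5)
q=lambda x,y:(250+x/4,160+y/4)
a=onz(t,p(669,190),.012);b=onz(t,p(618,451),.012);print("corners",a,b,np.linalg.norm(a-b))
a2=onz(s,q(279,525),.012);b2=onz(s,q(28,510),.012);print("corners side",a2,b2)
H1=tri([ray(t,p(133,108)),ray(s,q(256,74))]);H2=tri([ray(t,p(98,275)),ray(s,q(128,66))]);print("handle",H1,H2,np.linalg.norm(H1[0]-H2[0]))
h=onz(t,p(116,192),.155);print("handle z155",h, onz(s,q(192,70),.155))
print("index",tri([ray(s,(324.46,185.15)),ray(t,(275.47,168.2))]))
print("bolt",tri([ray(s,q(306,172)),ray(t,p(254,78))]))
x=(a-b)/np.linalg.norm(a-b); 
for nm,xx in(("top",x),("handle",(H1[0]-H2[0])/np.linalg.norm(H1[0]-H2[0]))):
    print(nm,"yaw of fixture x",np.arctan2(xx[1],xx[0]))
y=np.array([-x[1],x[0],0]); org=(a+b)/2+y*.305; print("origin",org)
print("knob in fixture", [(k[0]-org)@x,(k[0]-org)@y])
print("handle in fix", [(h-org)@x,(h-org)@y])
E
```

```text
knob tri (array([ 0.5333, -0.1944,  0.0955]), [np.float64(0.0007003097573744306), np.float64(0.0007003097573744982)]) top onz.099 [ 0.5339 -0.1943  0.097 ] side z.099  [ 0.5324 -0.1997  0.099 ]
corners [ 0.6114 -0.2959  0.012 ] [ 0.4192 -0.2517  0.012 ] 0.197245481208116
corners side [ 0.6138 -0.2989  0.012 ] [ 0.4179 -0.2604  0.012 ]
handle (array([0.6556, 0.0922, 0.1471]), [np.float64(6.836989349079553e-05), np.float64(6.83698934906735e-05)]) (array([0.543 , 0.1174, 0.1458]), [np.float64(0.0014583565514923829), np.float64(0.0014583565514926782)]) 0.11534766054480783
handle z155 [0.5968 0.104  0.155 ] [0.5983 0.0947 0.155 ]
index (array([ 0.6681, -0.0229,  0.2136]), [np.float64(0.0010933159249718008), np.float64(0.0010933159249716289)])
bolt (array([0.6859, 0.0093, 0.1013]), [np.float64(0.001981406152405952), np.float64(0.001981406152406045)])
top yaw of fixture x -0.22609909675429304
handle yaw of fixture x -0.22054711347700512
origin [0.5837 0.0234 0.012 ]
knob in fixture [np.float64(-0.00026089923050246465), np.float64(-0.22358365360821164)]
handle in fix [np.float64(-0.005256541208063548), np.float64(0.08142052192225066)]
```

```bash
python3 -m handwheel '[[0,[4.5,-3,0],0.12],[0,[9,-6.4,0],0.24],[0,[13.5,-9.6,0],0.36],[0,[18,-12.8,0],0.48],[0,[22.5,-16,0],0.576],[0,[27,-19.2,1],0.576],[0,[31.5,-22.4,2],0.576],[0,[36,-25.6,3],0.576]]' 60
```

```text
clock: 1.15
position: [0.4586, -0.3034, 0.3824]
orientation: [0.0, 0.994, -0.112, 0.001]
ft_force: [0.5, -0.2, -0.3]
opening: 0.0426
```

```bash
python3 -m handwheel '[[0,[1.2,-3,2],0],[0,[2.4,-6,4],0],[0,[3.3,-8.4,5],0],[0,[3.3,-8.4,5],0],[0,[3.3,-8.4,5],0],[0,[3.3,-8.4,5],0],[0,[3.3,-8.4,5],0],[0,[3.3,-8.4,5],0]]'; python3 - <<'E'
from h import *
w=cap("wrist","pics/w1.png"); o=env.get_obs();print(o["position"],o["orientation"])
print(blobs(w,(0,150,60),(8,255,255),(0,0,560,420),30))
E
```

```text
clock: 1.95
position: [0.5082, -0.2315, 0.3326]
orientation: [0.0, 0.994, -0.113, 0.0]
ft_force: [0.5, -0.5, 0.4]
opening: 0.0428
[ 0.50825472 -0.23134285  0.3325791 ] [ 1.22885258e-04  9.93648201e-01 -1.12530689e-01  2.86687980e-04]
[([466, 146, 61, 84, 2306], [496.98, 188.19]), ([199, 183, 34, 34, 885], [215.33, 200.26])]
```

View pics/w1.png

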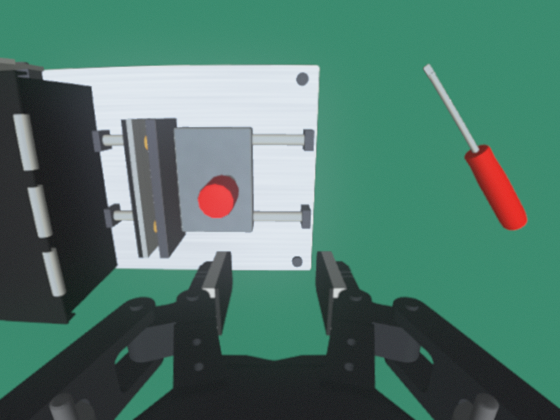

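The wrist view shows the knob at about (215,198), left of the fingers, and the jaws line up with the fixture's y axis. I'll refine the knob from this view.

```bash
python3 - <<'E'
from h import *
np.set_printoptions(precision=4,suppress=True)
w=cap("wrist"); o=env.get_obs();p=o["position"]
k=onz(w,(213,195.5),.099);print("knob",k)
a=onz(w,(319,67),.012);b=onz(w,(312,270),.012);print(a,b,np.linalg.norm(a-b),np.arctan2((a-b)[1],(a-b)[0]))
yaw=-.2251
x=np.array([np.cos(yaw),np.sin(yaw),0]);y=np.array([-x[1],x[0],0])
for kk in(k,np.array([.5336,-.1944,.09])): print((kk-p)@x*100,-(kk-p)@y*100)
org=(a+b)/2+.305*y; print(org,(k-org)@y)
E
```

```text
knob [ 0.5388 -0.196   0.099 ]
[ 0.6113 -0.2956  0.012 ] [ 0.4192 -0.2522  0.012 ] 0.19696978158478753 -0.2219855892959503
2.183618149313058 -4.107057844995849
1.6438186110944375 -4.147353141080633
[0.5833 0.0234 0.012 ] -0.22380144094534735
```

```bash
python3 -m handwheel '[[0,[1.9,-4.1,0],0],[0,[1.9,-4.1,2],0],[0,[1.9,-4.1,4.5],0],[0,[1.9,-4.1,7],0],[0,[1.9,-4.1,8.9],0],[0,[1.9,-4.1,8.9],0],[0.6,[1.9,-4.1,8.9],0],[1,[1.9,-4.1,8.9],0]]' 60;python3 - <<'E'
from h import *
cap("wrist","pics/w2.png"); c=cap("side");crop(c,(230,160,370,300),4,"pics/s2.png")
E
```

```text
clock: 2.85
position: [0.5362, -0.1954, 0.2441]
orientation: [0.0, 0.994, -0.112, 0.0]
ft_force: [-1.1, -1.1, -3.4]
opening: 0.0242
```

View pics/w2.png

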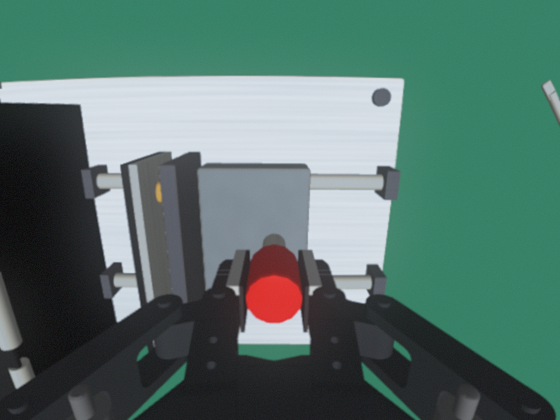

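View pics/s2.png

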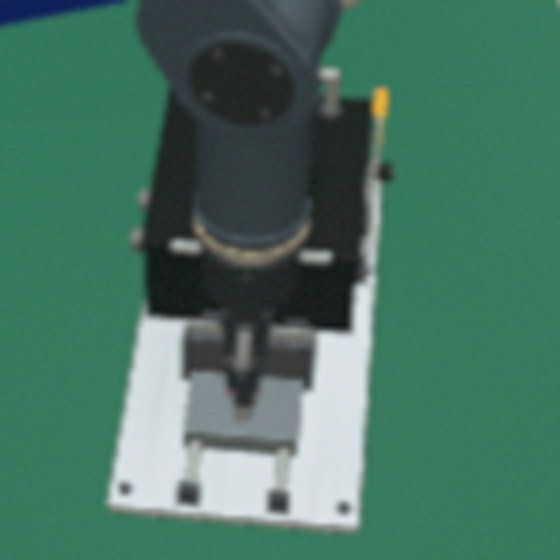

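The knob sits between the pads at about (274,285). I'll slide it to near contact, then press.

```bash
python3 -m handwheel '[[1,[0,-0.7,0],0],[1,[0,-1.5,0],0],[1,[0,-2.3,0],0],[1,[0,-3.1,0],0],[1,[0,-3.9,0],0],[1,[0,-4.6,0],0],[1,[0,-4.8,0],0],[1,[0,-4.8,0],0]]';python3 - <<'E'
from h import *
cap("wrist","pics/w3.png");o=env.get_obs();print(o["position"],o["ft_force"])
E
```

```text
clock: 3.75
position: [0.5471, -0.1484, 0.244]
orientation: [0.0, 0.994, -0.112, 0.001]
ft_force: [-1.5, -2.7, 2.3]
opening: 0.0245
[ 0.54708114 -0.14840151  0.24401298] [-1.81684566 -2.50868863  4.50929591]
```

View pics/w3.png

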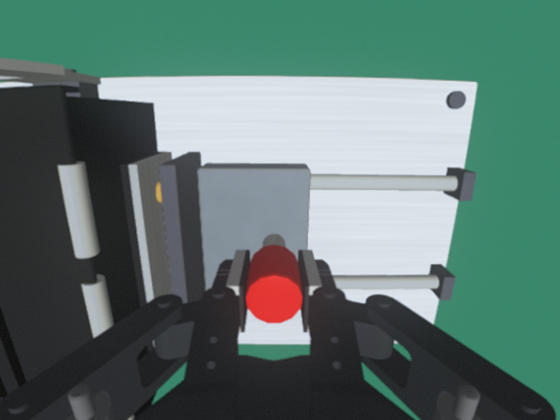

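```bash
python3 -m handwheel '[[1,[0,-0.1,0],0],[1,[0,-0.2,0],0],[1,[0,-0.3,0],0],[1,[0,-0.4,0],0],[1,[0,-0.5,0],0],[1,[0,-0.6,0],0],[1,[0,-0.6,0],0],[1,[0,-0.6,0],0]]'
```

```text
clock: 4.6
position: [0.5483, -0.1431, 0.244]
orientation: [0.0, 0.994, -0.112, 0.001]
ft_force: [-1.9, -4.8, 6.0]
opening: 0.0244
```

```bash
python3 -m handwheel '[[1,[0,-0.05,0],0],[1,[0,-0.1,0],0],[1,[0,-0.15,0],0],[1,[0,-0.2,0],0],[1,[0,-0.25,0],0],[1,[0,-0.3,0],0],[1,[0,-0.3,0],0],[1,[0,-0.3,0],0]]'
```

```text
clock: 5.4
position: [0.5488, -0.141, 0.244]
orientation: [0.001, 0.994, -0.113, 0.001]
ft_force: [-2.1, -7.0, 5.2]
opening: 0.0245
```

```bash
python3 -m handwheel '[[1,[0,-0.05,0],0],[1,[0,-0.1,0],0],[1,[0,-0.15,0],0],[1,[0,-0.2,0],0],[1,[0,-0.25,0],0],[1,[0,-0.3,0],0],[1,[0,-0.3,0],0],[1,[0,-0.3,0],0]]'; python3 - <<'E'
from h import *
cap("wrist","pics/w4.png");o=env.get_obs();print(o["position"],o["ft_force"])
E
```

```text
clock: 6.2
position: [0.5493, -0.1389, 0.244]
orientation: [0.001, 0.994, -0.113, 0.001]
ft_force: [-3.5, -11.2, 4.7]
opening: 0.024
[ 0.54927542 -0.13887871  0.2440159 ] [ -3.05759116 -10.90460302   5.3413858 ]
```

View pics/w4.png

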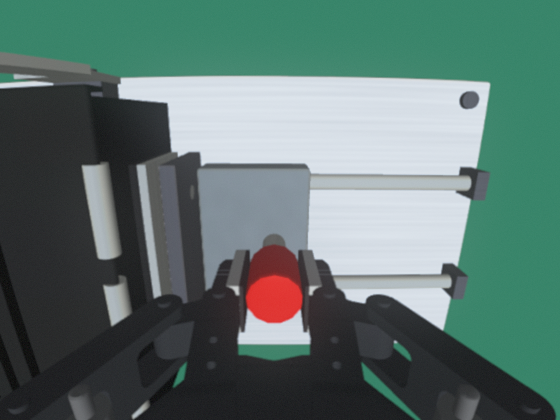

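The face now presses on the housing and the springs are partly squeezed. Knob force is about 11 N. I'll go on to about 14–15 N.

```bash
python3 -m handwheel '[[1,[0,-0.05,0],0],[1,[0,-0.1,0],0],[1,[0,-0.15,0],0],[1,[0,-0.2,0],0],[1,[0,-0.25,0],0],[1,[0,-0.25,0],0],[1,[0,-0.25,0],0],[1,[0,-0.25,0],0]]'
```

```text
clock: 7.05
position: [0.5497, -0.1371, 0.244]
orientation: [0.002, 0.994, -0.113, 0.001]
ft_force: [-3.4, -13.3, 4.4]
opening: 0.0241
```

```bash
python3 -m handwheel '[[1,[0,-0.04,0],0],[1,[0,-0.08,0],0],[1,[0,-0.08,0],0],[1,[0,-0.08,0],0],[0.5,[0,-0.08,0],0],[0,[0,-0.08,0],0],[0,[0,-0.08,0],0],[0,[0,-0.08,0],0]]'
```

```text
clock: 7.85
position: [0.5506, -0.1324, 0.2433]
orientation: [-0.0, 0.994, -0.111, 0.0]
ft_force: [0.2, 0.2, 0.2]
opening: 0.0428
```

```bash
python3 -m handwheel '[[0,[0,0,-3],0],[0,[0,0,-7],0],[0,[0,0,-11],0],[0,[0,-2,-14],0],[0,[0,-5,-17],0],[0,[0,-8,-19],0],[0,[0,-11,-20],0],[0,[0,-11,-20],0]]';python3 - <<'E'
from h import *
cap("wrist","pics/w5.png")
E
```

```text
clock: 8.65
position: [0.5758, -0.0204, 0.4448]
orientation: [-0.002, 0.994, -0.108, 0.001]
ft_force: [0.5, 0.2, -0.4]
opening: 0.0433
```

View pics/w5.png

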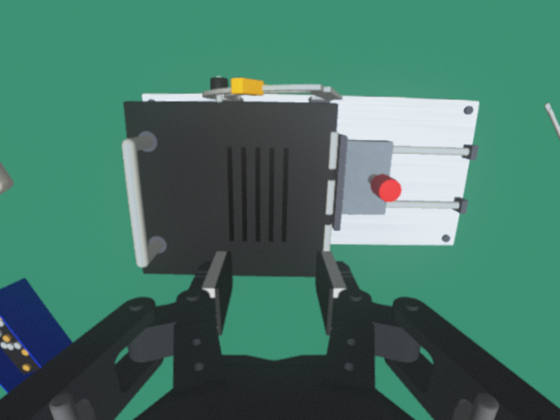

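The wrist view shows the handle from (131,145) to (142,262), the index at about (247,87), the bolt at about (219,85), and the jaw against the housing.

```bash
python3 - <<'E'
from h import *
np.set_printoptions(precision=4,suppress=True)
w=cap("wrist"); t=cap("top");o=env.get_obs();p=o["position"];print(p,o["orientation"])
crop(w,(100,60,360,160),3,"pics/w5c.png");crop(t,(215,155,360,255),5,"pics/t5c.png")
a=onz(w,(131,146),.149);b=onz(w,(141.5,262),.149);print(a,b,np.linalg.norm(a-b),np.arctan2((a-b)[1],(a-b)[0]))
q=o["orientation"];yaw=2*np.arctan2(q[2],q[1]);x=np.array([np.cos(yaw),np.sin(yaw),0]);y=np.array([-x[1],x[0],0])
m=(a+b)/2
m2=onz(t,(215+116/5,155+192/5),.155)
org=np.array([.5835,.0234,0])
print("yaw",yaw)
for k in(m,m2): print("toolshift",(k-p)@x*100,-(k-p)@y*100,"fix",(k-org)@x,(k-org)@y)
print("knob",onz(w,(387.5,188),.099),blobs(w,(0,150,60),(8,255,255),(300,100,450,250),30))
print("yel",blobs(w,(15,150,80),(35,255,255),(180,50,330,130),5))
# lid corners at z .107
for uv in((126,103),(337,103),(350,275),(146,275)): print(onz(w,uv,.107))
E
```

```text
[ 0.5745 -0.0259  0.4429] [ 0.0001  0.9938 -0.1115 -0.0003]
[0.6504 0.0863 0.149 ] [0.5441 0.1148 0.149 ] 0.11002413257746152 -0.2620462920403908
yaw -0.22353915162138485
toolshift -0.5862363489218619 -12.831606232599901 fix -0.0036756393030503106 0.07826857201705106
toolshift -0.7048045378389872 -13.15526500488926 fix -0.004861321192221562 0.08150515973994467
knob [ 0.55   -0.1393  0.099 ] [([377, 179, 20, 22, 240], [385.82, 189.38])]
yel [([225, 77, 33, 17, 480], [240.46, 85.45])]
[0.6908 0.0974 0.107 ]
[ 0.6455 -0.0993  0.107 ]
[ 0.4618 -0.0845  0.107 ]
[0.5109 0.14   0.107 ]
```

View pics/w5c.png

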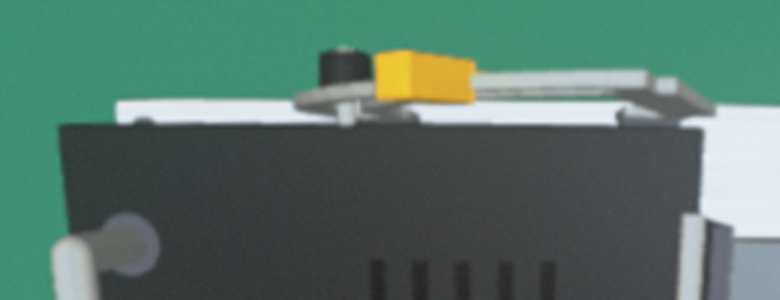

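View pics/t5c.png

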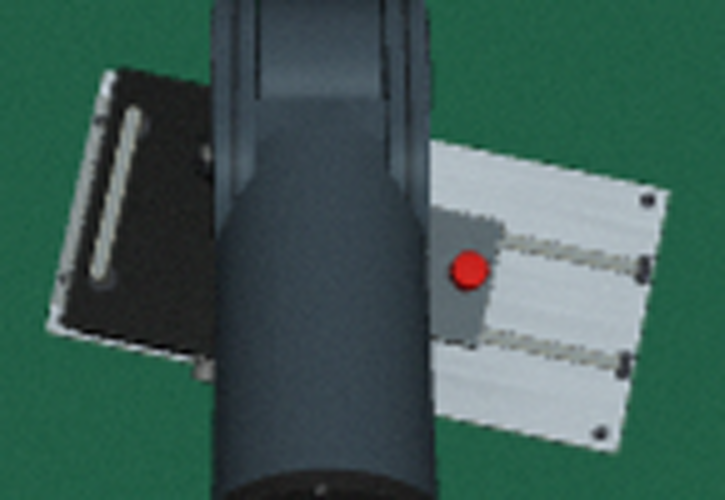

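```bash
python3 -m handwheel '[[0,[-0.2,-4,1],0],[0,[-0.4,-8,3],0],[0,[-0.6,-12,5],0],[0,[-0.6,-13.3,6],0],[0,[-0.6,-13.3,7],0],[0,[-0.6,-13.3,7],0],[0,[-0.6,-13.3,7],0],[0,[-0.6,-13.3,7],0]]' 40; python3 - <<'E'
from h import *
np.set_printoptions(precision=4,suppress=True)
w=cap("wrist","pics/w6.png");o=env.get_obs();p=o["position"];print(p,o["orientation"])
E
```

```text
clock: 9.6
position: [0.5987, 0.1032, 0.3741]
orientation: [0.0, 0.994, -0.113, 0.001]
ft_force: [-0.4, -0.6, 0.8]
opening: 0.0424
[0.5987 0.1035 0.3741] [-0.      0.9936 -0.113   0.0007]
```

View pics/w6.png

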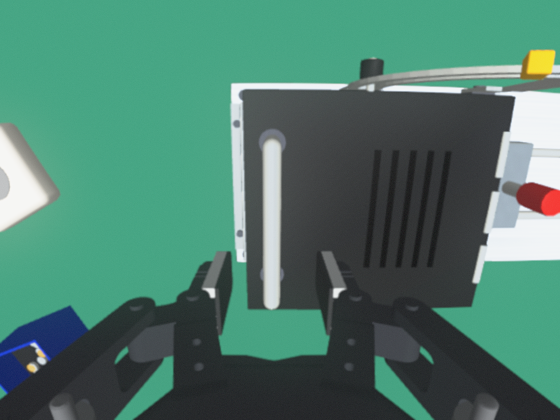

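The handle bar lies at column 272, centred between the fingers (about 222 and 328) and parallel to the pads. I'll descend and grip.

```bash
python3 -m handwheel '[[0,[0,0,2.5],0],[0,[0,0,5],0],[0,[0,0,7],0],[0,[0,0,7],0],[1,[0,0,7],0],[1,[0,0,7],0],[1,[0,0,7],0],[1,[0,0,7],0]]' 40; python3 - <<'E'
from h import *
np.set_printoptions(precision=4,suppress=True)
w=cap("wrist","pics/w7.png");o=env.get_obs();p=o["position"];print(p,o["ft_force"],o["opening"])
E
```

```text
clock: 10.45
position: [0.5989, 0.1047, 0.3048]
orientation: [-0.0, 0.994, -0.112, 0.001]
ft_force: [-0.7, -2.1, 7.1]
opening: 0.0105
[0.5989 0.1047 0.3048] [-1.0106 -1.9319  7.5741] 0.01053090846724382
```

View pics/w7.png

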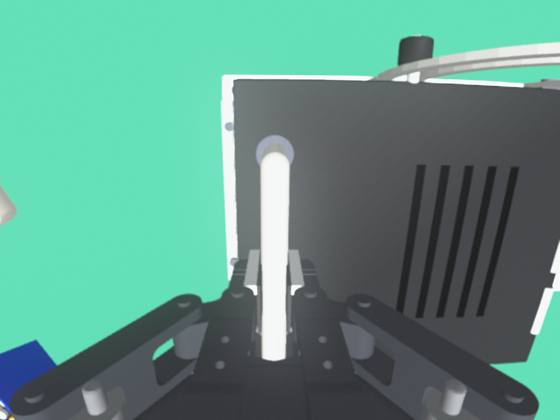

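Opening is 10.5 mm, so the handle is gripped. I'll raise the lid along the arc about the hinge, in small steps.

```bash
python3 -m handwheel '[[1,[0,0.25,-0.9],0],[1,[0,0.55,-1.8],0],[1,[0,0.9,-2.7],0],[1,[0,1.25,-3.5],0],[1,[0,1.7,-4.35],0],[1,[0,2.15,-5.2],0],[1,[0,2.65,-5.95],0],[1,[0,3.2,-6.75],0]]'; python3 - <<'E'
from h import *
np.set_printoptions(precision=4,suppress=True)
w=cap("wrist","pics/w8.png");w=cap("side");crop(w,(200,100,380,300),3,"pics/s8.png");o=env.get_obs();p=o["position"];print(p,o["ft_force"],o["opening"])
E
```

```text
clock: 11.3
position: [0.5918, 0.0748, 0.3722]
orientation: [-0.001, 0.994, -0.111, 0.001]
ft_force: [6.0, 4.2, -3.8]
opening: 0.0106
[0.5916 0.0743 0.3728] [ 4.5411  4.9803 -1.3766] 0.010473958322168762
```

View pics/w8.png

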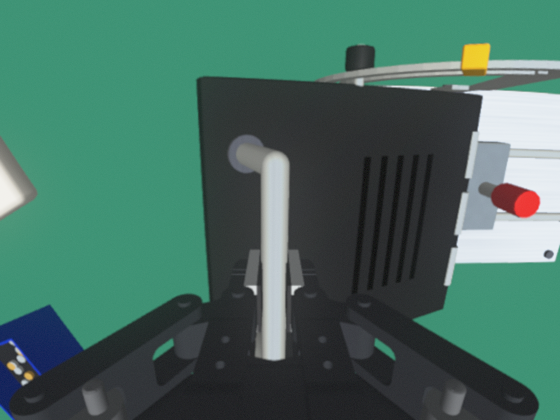

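View pics/s8.png

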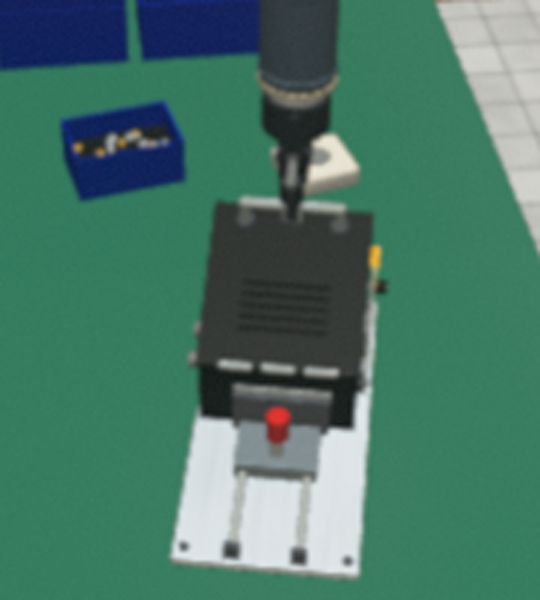

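```bash
python3 -m handwheel '[[1,[0,0.6,-0.75],0],[1,[0,1.2,-1.45],0],[1,[0,1.85,-2.1],0],[1,[0,2.55,-2.75],0],[1,[0,3.25,-3.35],0],[1,[0,4.0,-3.95],0],[1,[0,4.75,-4.45],0],[1,[0,5.55,-4.95],0]]'; python3 - <<'E'
from h import *
np.set_printoptions(precision=4,suppress=True)
w=cap("wrist","pics/w9.png");o=env.get_obs();p=o["position"];print(p,o["ft_force"],o["opening"])
w=cap("side");crop(w,(200,100,380,300),3,"pics/s9.png");
w=cap("top");crop(w,(215,155,360,255),5,"pics/t9.png");
org=np.array([.5835,.0234,0]);yv=np.array([.2225,.975,0])
print("theta",np.arctan2(p[2]-.155-.104-.0008,(p-org)@yv+.1)-.2424, np.hypot(p[2]-.2598,(p-org)@yv+.1))
E
```

```text
clock: 12.2
position: [0.5796, 0.0232, 0.4227]
orientation: [-0.003, 0.994, -0.11, 0.002]
ft_force: [2.3, 12.2, 10.9]
opening: 0.0103
[0.5792 0.0218 0.4237] [-1.6821 14.278  16.2916] 0.010454833318168452
theta 0.7918564269812101 0.19073396867025363
```

View pics/w9.png

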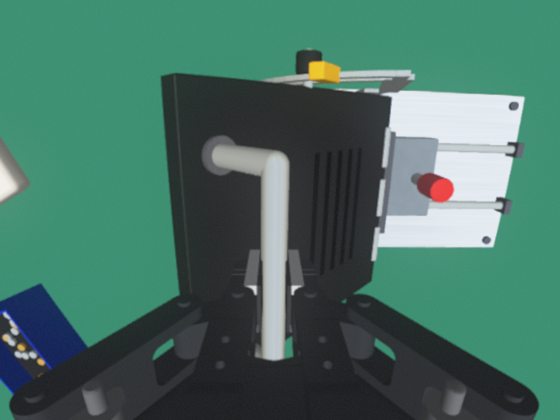

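View pics/s9.png

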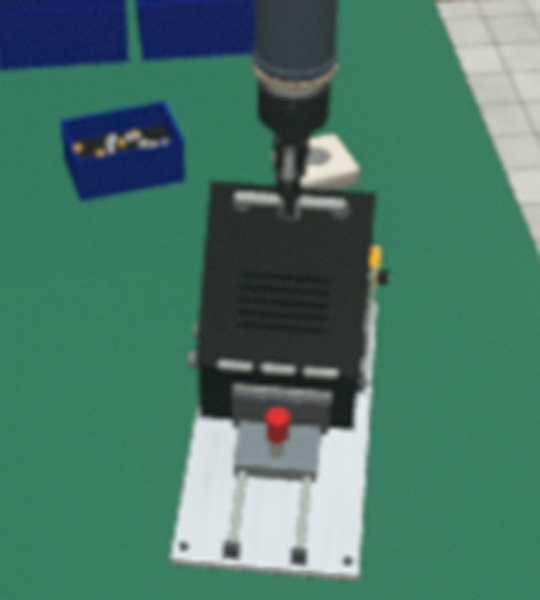

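View pics/t9.png

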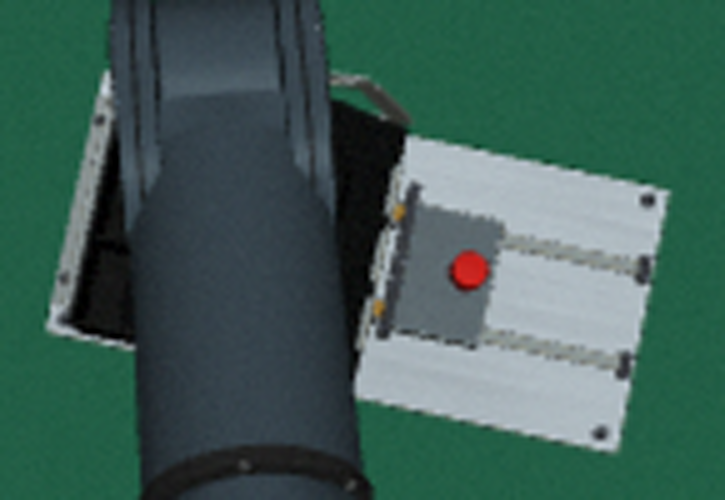

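The wrist force is about 19 N and points radially outward from the hinge, so my arc runs too tight. I'll ease outward before going on.

```bash
python3 -m handwheel '[[1,[0,-0.05,-0.1],0],[1,[0,-0.1,-0.2],0],[1,[0,-0.15,-0.25],0],[1,[0,-0.2,-0.35],0],[1,[0,-0.2,-0.35],0],[1,[0,-0.2,-0.35],0],[1,[0,-0.2,-0.35],0],[1,[0,-0.2,-0.35],0]]'
```

```text
clock: 13.15
position: [0.5797, 0.0223, 0.4242]
orientation: [-0.001, 0.994, -0.112, 0.001]
ft_force: [4.5, 2.3, -1.8]
opening: 0.01
```

```bash
python3 - <<'E'
from h import *
np.set_printoptions(precision=4,suppress=True)
o=env.get_obs();print(o["position"],o["ft_force"])
w=cap("wrist");crop(w,(250,30,430,130),4,"pics/w10.png")
s=cap("side");crop(s,(300,160,350,210),12,"pics/s10.png")
print(blobs(w,(15,150,80),(35,255,255),(250,30,430,130),5))
print(blobs(s,(15,120,80),(35,255,255),(300,160,350,220),1))
E
```

```text
[0.5797 0.0223 0.4242] [ 4.451   2.3391 -1.763 ]
[([303, 60, 32, 23, 565], [318.36, 71.33])]
[([322, 182, 5, 7, 29], [324.28, 185.0])]
```

View pics/w10.png

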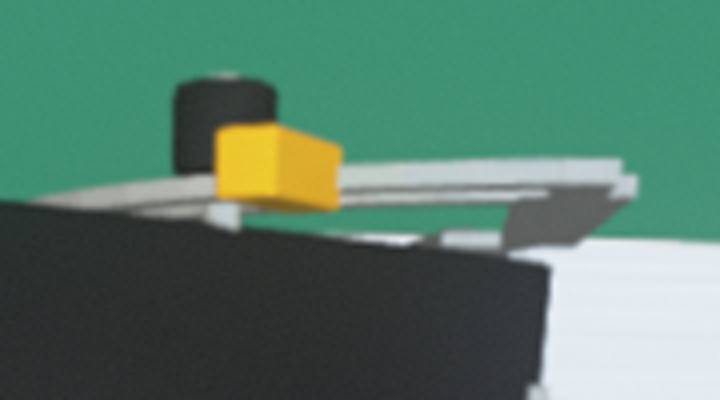

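View pics/s10.png

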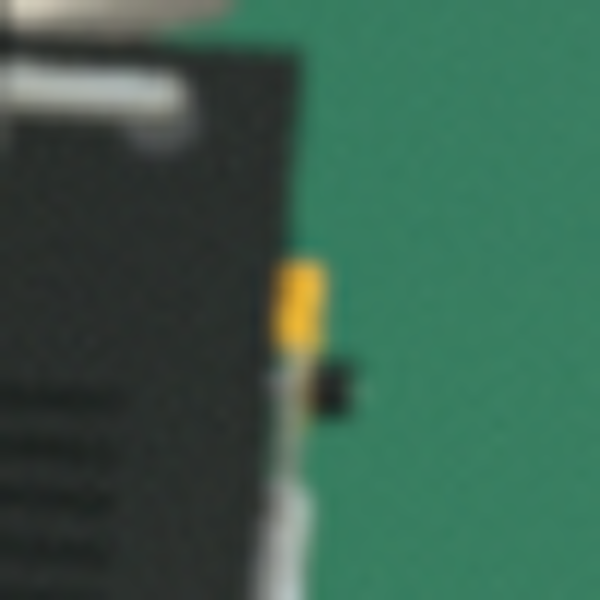

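```bash
cat > ang.py <<'E'
from h import *
np.set_printoptions(precision=4,suppress=True)
org=np.array([.5835,.0234,0]);xv=np.array([.975,-.2225,0]);yv=np.array([.2225,.975,0])
H=org-.1*yv+np.array([0,0,.104])
def rep(n,X):
    r=X-H; print(n,"fix x %.4f y %.4f z %.4f r %.4f ang %.4f"%(r@xv,r@yv,r[2],np.hypot(r@yv,r[2]),np.arctan2(r[2],r@yv)))
def planes(n,c,uv,xx):   # ray meets the plane fixture x = xx
    o,d=ray(c,uv); X=o+d*((xx-(o-org)@xv)/(d@xv)); rep(n,X)
E
python3 - <<'E'
from ang import *
w=cap("wrist");s=cap("side");t=cap("top")
i=tri([ray(w,(318.36,71.33)),ray(s,(324.28,185))]);rep("index ws",i[0]);print(i[1])
i=tri([ray(t,(275.47,168.2)),ray(s,(324.28,185))]);rep("index ts",i[0])
i=tri([ray(t,(275.47,168.2)),ray(s,(324.28,185)),ray(w,(318.36,71.33))]);rep("index all",i[0]);print(i[1])
b=tri([ray(w,(306.3,62)),ray(s,(327.6,192.5))]);rep("bolt ws",b[0]);print(b[1])
E
```

```text
index ws fix x 0.0927 y 0.0742 z 0.1097 r 0.1324 ang 0.9761
[np.float64(0.0015530455009239701), np.float64(0.0015530455009240133)]
index ts fix x 0.0924 y 0.0737 z 0.1103 r 0.1327 ang 0.9821
index all fix x 0.0930 y 0.0740 z 0.1100 r 0.1326 ang 0.9784
[np.float64(0.0007972505123267268), np.float64(0.001937250502822408), np.float64(0.0011924470529451829)]
bolt ws fix x 0.1043 y 0.0776 z 0.0747 r 0.1077 ang 0.7667
[np.float64(8.321571066744135e-05), np.float64(8.321571066749281e-05)]
```

```bash
python3 -m handwheel '[[1,[0,0.4,-0.2],0],[1,[0,0.8,-0.45],0],[1,[0,1.15,-0.6],0],[1,[0,1.5,-0.8],0],[1,[0,1.85,-0.95],0],[1,[0,2.2,-1.1],0],[1,[0,2.2,-1.1],0],[1,[0,2.2,-1.1],0]]'; python3 - <<'E'
from ang import *
o=env.get_obs();p=o["position"];print(p,o["ft_force"])
rep("tcp(-.2424)",p-np.array([0,0,.1558]))
w=cap("wrist");crop(w,(200,30,380,130),4,"pics/w11.png")
s=cap("side");crop(s,(300,160,350,210),12,"pics/s11.png")
print(blobs(w,(15,150,80),(35,255,255),(200,30,430,130),5))
print(blobs(s,(15,120,80),(35,255,255),(300,160,350,220),1))
E
```

```text
clock: 14.2
position: [0.5747, 0.0015, 0.4359]
orientation: [-0.001, 0.994, -0.111, 0.001]
ft_force: [3.1, 5.2, 3.5]
opening: 0.0102
[0.5747 0.0015 0.4359] [3.0769 5.2    3.4735]
tcp(-.2424) fix x -0.0037 y 0.0767 z 0.1761 r 0.1921 ang 1.1599
[([265, 63, 33, 21, 541], [279.81, 73.69])]
[([322, 182, 5, 7, 29], [324.28, 185.0])]
```

View pics/w11.png

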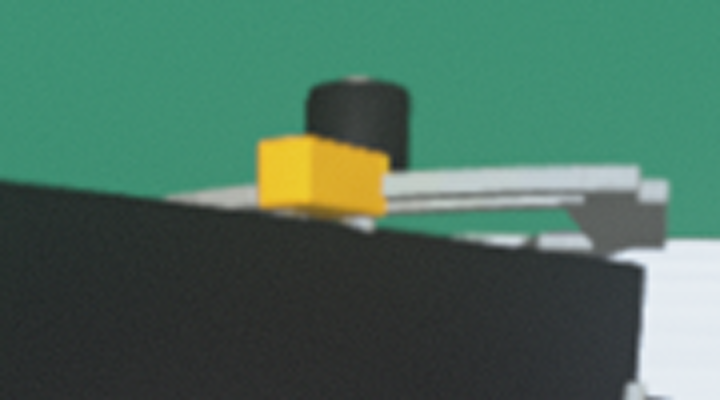

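View pics/s11.png

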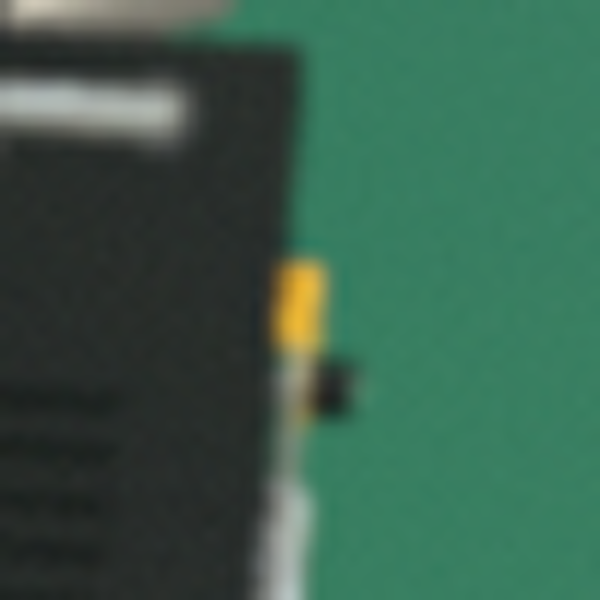

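```bash
python3 - <<'E'
from ang import *
w=cap("wrist");s=cap("side")
b=tri([ray(w,(289.5,61.3)),ray(s,(327.6,192.5))]);rep("bolt ws",b[0]);print(b[1])
i=tri([ray(w,(279.81,73.69)),ray(s,(324.28,185))]);rep("index ws",i[0]);print(i[1])
# single view: radius and x known -> angle by column / reprojection
from scipy.optimize import least_squares
for n,c,uvb,uvi in(("w",w,(289.5,61.3),(279.81,73.69)),("s",s,(327.6,192.5),(324.28,185))):
  for xb in(.102,.106):
    f=lambda q,r,x,uv:(proj(c,H+xv*x+yv*r*np.cos(q[0])+np.array([0,0,1])*r*np.sin(q[0]))[0]-uv)
    for nm,r,x,uv in(("bolt",.110,xb,uvb),("index",.1325,.093,uvi)):
        a=least_squares(f,[.9],args=(r,x,np.array(uv)));print(n,nm,x,a.x,a.fun)
E
```

```text
bolt ws fix x 0.1045 y 0.0674 z 0.0838 r 0.1075 ang 0.8933
[np.float64(0.0003935230949358292), np.float64(0.00039352309493581345)]
index ws fix x 0.0926 y 0.0740 z 0.1099 r 0.1325 ang 0.9780
[np.float64(0.0015086905626597465), np.float64(0.0015086905626598439)]
w bolt 0.102 [0.9127] [0.4192 3.9032]
w index 0.093 [0.9781] [0.1557 2.0499]
w bolt 0.106 [0.9069] [-0.3246 -2.6163]
w index 0.093 [0.9781] [0.1557 2.0499]
s bolt 0.102 [1.0751] [-0.5073  0.0068]
s index 0.093 [0.9784] [ 0.5773 -0.0305]
s bolt 0.106 [1.059] [ 0.7092 -0.0223]
s index 0.093 [0.9784] [ 0.5773 -0.0305]
```

```bash
python3 -m handwheel '[[1,[0,0.2,-0.1],0],[1,[0,0.4,-0.25],0],[1,[0,0.6,-0.35],0],[1,[0,0.8,-0.5],0],[1,[0,1.0,-0.6],0],[1,[0,1.0,-0.6],0],[1,[0,1.0,-0.6],0],[1,[0,1.0,-0.6],0]]'; python3 - <<'E'
from ang import *
o=env.get_obs();p=o["position"];print(p,o["ft_force"])
rep("tcp(-.2424)",p-np.array([0,0,.1558]))
w=cap("wrist");crop(w,(200,30,380,130),4,"pics/w12.png")
print(blobs(w,(15,150,80),(35,255,255),(200,30,430,130),5))
E
```

```text
clock: 15.2
position: [0.5724, -0.0092, 0.4409]
orientation: [-0.0, 0.994, -0.112, 0.0]
ft_force: [2.3, 4.6, 5.4]
opening: 0.0102
[ 0.5724 -0.0092  0.4409] [2.2774 4.6465 5.3601]
tcp(-.2424) fix x -0.0036 y 0.0658 z 0.1811 r 0.1927 ang 1.2224
[([245, 65, 33, 20, 534], [260.47, 74.66])]
```

View pics/w12.png

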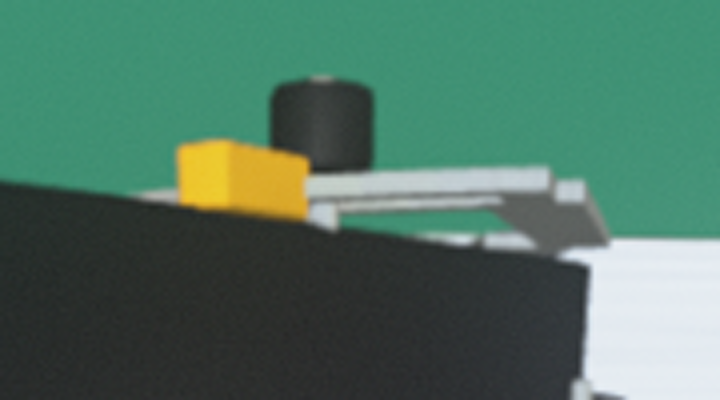

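```bash
python3 - <<'E'
from ang import *
from scipy.optimize import least_squares
w=cap("wrist");s=cap("side");crop(s,(290,150,360,210),10,"pics/s12.png")
Z=np.array([0,0,1])
P=lambda r,x,a:proj(w,H+xv*x+yv*r*np.cos(a)+Z*r*np.sin(a))[0]
for nm,r,x,uv in(("bolt",.110,.104,(280.3,60.5)),("index",.1325,.093,(260.47,74.66))):
    a=least_squares(lambda q:P(r,x,q[0])-np.array(uv),[.9]);print(nm,a.x,a.fun,"col/rad",P(r,x,1.0)-P(r,x,.9))
i=tri([ray(w,(260.47,74.66)),ray(s,(324.28,185))]);rep("index ws",i[0]);print(i[1])
for x in(.097,.104,.112): print("bolt axis predicted at ang .978, x",x,P(.11,x,.978))
# index box corners predicted
R=lambda a:np.array([xv,yv*np.cos(a)+Z*np.sin(a),np.cross(xv,yv*np.cos(a)+Z*np.sin(a))]).T
a=.978
for lx,ly,lz in((22,9,9),(9,22,9),(9,9,22)):
    pts=[proj(w,H+xv*.093+R(a)@np.array([sx*lx/2e3,.1325+sy*ly/2e3,sz*lz/2e3]))[0] for sx in(-1,1) for sy in(-1,1) for sz in(-1,1)]
    pts=np.array(pts); print((lx,ly,lz),pts.min(0),pts.max(0))
E
```

```text
bolt [0.9752] [0.1339 1.2803] col/rad [13.8854 -1.5422]
index [0.98] [0.1416 1.7464] col/rad [17.215  -1.5039]
index ws fix x 0.0925 y 0.0738 z 0.1101 r 0.1325 ang 0.9804
[np.float64(0.0014377994295307595), np.float64(0.0014377994295304275)]
bolt axis predicted at ang .978, x 0.097 [280.7775  73.2146]
bolt axis predicted at ang .978, x 0.104 [280.8391  61.7381]
bolt axis predicted at ang .978, x 0.112 [280.9086  48.4404]
(22, 9, 9) [249.2552  54.726 ] [270.8317  96.2968]
(9, 22, 9) [242.3687  65.4966] [276.8122  86.0327]
(9, 9, 22) [240.8976  65.9311] [279.9872  85.8327]
```

View pics/s12.png

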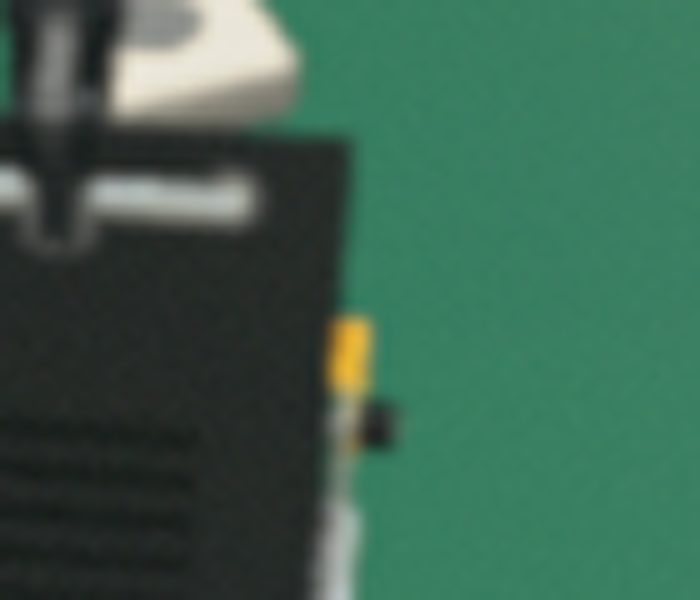

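```bash
python3 -m handwheel '[[1,[0,0.03,-0.1],0],[1,[0,0.07,-0.2],0],[1,[0,0.1,-0.2],0],[1,[0,0.1,-0.2],0],[1,[0,0.1,-0.2],0],[1,[0,0.1,-0.2],0],[1,[0,0.1,-0.2],0],[1,[0,0.1,-0.2],0]]'; python3 - <<'E'
from ang import *
from scipy.optimize import least_squares
o=env.get_obs();p=o["position"];print(p,o["ft_force"])
rep("tcp(-.2424)",p-np.array([0,0,.1558]))
w=cap("wrist","pics/w13f.png");crop(w,(225,40,315,100),8,"pics/w13.png")
t=cap("top");crop(t,(215,145,360,255),5,"pics/t13.png")
px=w["pixels"].astype(float)
# subpixel edges of the black bolt knob against green (rows 52..63)
for r in range(52,66,2):
    g=px[r,262:302,1]; thr=(g.max()+g.min())/2; b=np.where(g<thr)[0]
    l,rr=b[0],b[-1]
    L=262+l-(thr-g[l])/(g[l-1]-g[l]); Rr=262+rr+(thr-g[rr])/(g[rr+1]-g[rr]) if rr<39 else np.nan
    print(r,round(L,2),round(Rr,2),round((L+Rr)/2,2))
print(blobs(w,(15,120,60),(40,255,255),(200,30,430,130),5))
E
```

```text
clock: 16.15
position: [0.572, -0.0111, 0.4419]
orientation: [0.001, 0.994, -0.112, -0.001]
ft_force: [5.1, -2.7, -10.0]
opening: 0.0105
[ 0.572  -0.0111  0.4419] [ 5.1109 -2.682  -9.981 ]
tcp(-.2424) fix x -0.0035 y 0.0638 z 0.1821 r 0.1930 ang 1.2336
52 265.72 290.29 278.01
54 265.12 290.92 278.02
56 265.0 291.0 278.0
58 264.99 290.89 277.94
60 264.99 290.86 277.92
62 264.99 290.91 277.95
64 265.01 290.94 277.97
[([240, 65, 34, 20, 553], [256.25, 74.42])]
```

View pics/w13.png

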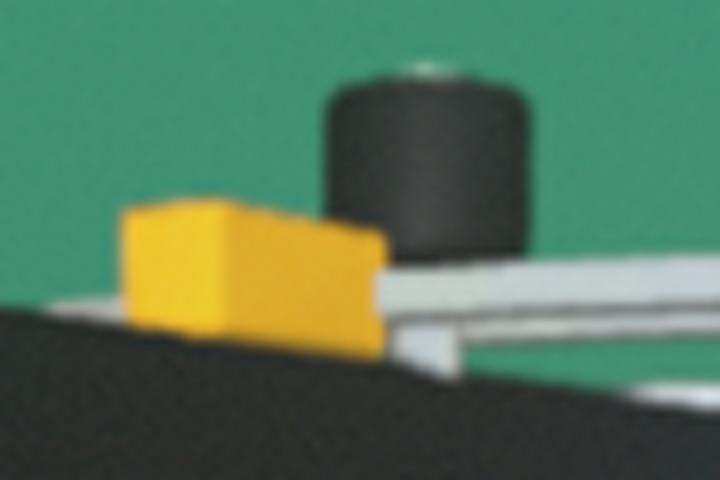

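View pics/t13.png

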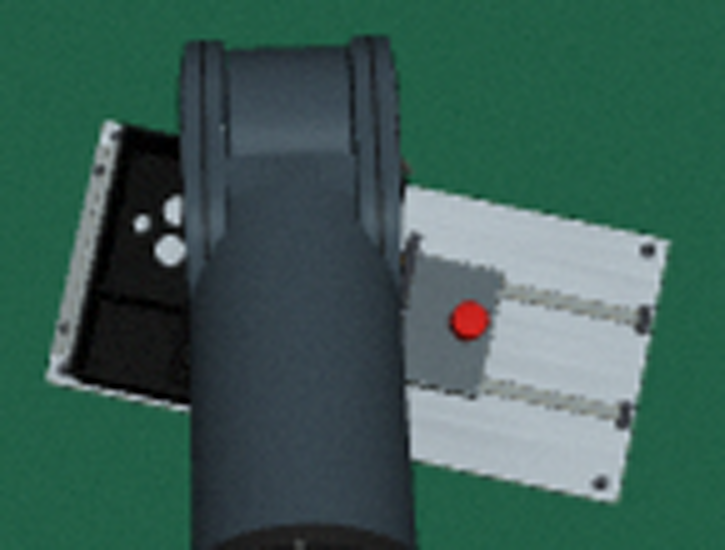

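View pics/w13f.png

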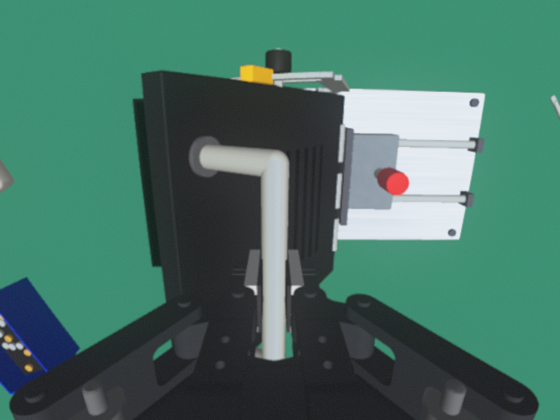

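```bash
python3 -m handwheel '[[1,[0,-0.02,0.08],0],[1,[0,-0.02,0.08],0],[1,[0,-0.02,0.08],0],[1,[0,-0.02,0.08],0],[1,[0,-0.02,0.08],0],[1,[0,-0.02,0.08],0],[1,[0,-0.02,0.08],0],[1,[0,-0.02,0.08],0]]'; cat > fin.py <<'E'
from ang import *
from scipy.optimize import brentq
o=env.get_obs();p=o["position"];print(p,o["ft_force"])
rep("tcp(-.2424)",p-np.array([0,0,.1558]))
w=cap("wrist")
px=w["pixels"].astype(float)
def edges(sig,c0):
    thr=(sig.max()+sig.min())/2; b=np.where(sig<thr)[0];l,r=b[0],b[-1]
    return c0+l-(thr-sig[l])/(sig[l-1]-sig[l]), c0+r+(thr-sig[r])/(sig[r+1]-sig[r])
be=edges(px[56:61,257:307,1].mean(0),257)
hsv=cv2.cvtColor(w["pixels"],cv2.COLOR_RGB2HSV)
# yellow = red minus blue
ys=-(px[68:84,225:300,0]-px[68:84,225:300,2])
ie=edges(ys.min(0),225)
print("bolt edges",be,"index edges",ie)
Z=np.array([0,0,1]);U=lambda a:yv*np.cos(a)+Z*np.sin(a);N=lambda a:-yv*np.sin(a)+Z*np.cos(a)
C=lambda X:proj(w,X)[0][0]
def bm(a,r=.11):
    q=[C(H+xv*.104+r*U(a)+.0085*U(k)) for k in np.linspace(0,6.28,60)]; return (min(q)+max(q))/2, max(q)-min(q)
def im(a):
    q=[C(H+xv*(.093+sx*.0045)+(.1325+sy*.011)*U(a)+sz*.0045*N(a)) for sx in(-1,1) for sy in(-1,1) for sz in(-1,1)]; return (min(q)+max(q))/2,max(q)-min(q)
ab=brentq(lambda a:bm(a)[0]-sum(be)/2,.7,1.2);ai=brentq(lambda a:im(a)[0]-sum(ie)/2,.7,1.2)
print("bolt %.4f (w %.1f/%.1f) index %.4f (w %.1f/%.1f) diff %.4f"%(ab,bm(ab)[1],be[1]-be[0],ai,im(ai)[1],ie[1]-ie[0],ai-ab))
E
python3 fin.py
```

```text
clock: 17.05
position: [0.5721, -0.0104, 0.4417]
orientation: [0.0, 0.994, -0.112, -0.0]
ft_force: [4.0, -2.1, -11.4]
opening: 0.0102
[ 0.5721 -0.0104  0.4417] [  3.9708  -2.1016 -11.3922]
tcp(-.2424) fix x -0.0036 y 0.0645 z 0.1819 r 0.1930 ang 1.2298
bolt edges (np.float64(265.96190476190475), np.float64(291.8724489795918)) index edges (np.float64(241.65277777777777), np.float64(274.70394736842104))
bolt 0.9815 (w 26.4/25.9) index 0.9844 (w 34.4/33.1) diff 0.0028
```

```bash
python3 -m handwheel '[[1,[0,0,0.08],0],[1,[0,0,0.15],0],[1,[0,0,0.15],0],[1,[0,0,0.15],0],[1,[0,0,0.15],0],[1,[0,0,0.15],0],[1,[0,0,0.15],0],[1,[0,0,0.15],0]]'; python3 fin.py
```

```text
clock: 17.9
position: [0.5722, -0.0096, 0.4411]
orientation: [-0.001, 0.994, -0.112, 0.0]
ft_force: [0.4, 5.6, 4.4]
opening: 0.0104
[ 0.5722 -0.0096  0.4411] [0.4321 5.5829 4.3599]
tcp(-.2424) fix x -0.0036 y 0.0653 z 0.1813 r 0.1927 ang 1.2248
bolt edges (np.float64(266.9526066350711), np.float64(292.83505154639175)) index edges (np.float64(243.6881188118812), np.float64(276.89444444444445))
bolt 0.9743 (w 26.4/25.9) index 0.9845 (w 34.3/33.2) diff 0.0102
```

```bash
python3 -m handwheel '[[1,[0,0.06,-0.07],0],[1,[0,0.15,-0.07],0],[1,[0,0.15,-0.07],0],[1,[0,0.15,-0.07],0],[1,[0,0.15,-0.07],0],[1,[0,0.15,-0.07],0],[1,[0,0.15,-0.07],0],[1,[0,0.15,-0.07],0]]'; python3 fin.py
```

```text
clock: 18.75
position: [0.5719, -0.0113, 0.4417]
orientation: [-0.0, 0.994, -0.112, 0.0]
ft_force: [0.4, 5.6, 4.4]
opening: 0.0108
[ 0.5719 -0.0113  0.4417] [0.4175 5.6089 4.3949]
tcp(-.2424) fix x -0.0036 y 0.0636 z 0.1819 r 0.1927 ang 1.2343
bolt edges (np.float64(265.29441624365484), np.float64(291.57948717948716)) index edges (np.float64(240.7233009708738), np.float64(273.94642857142856))
bolt 0.9835 (w 26.4/26.3) index 0.9844 (w 34.4/33.2) diff 0.0010
```

```bash
python3 -m handwheel '[[1,[0,0,-0.06],0],[1,[0,0,-0.06],0],[1,[0,0,-0.06],0],[1,[0,0,-0.06],0],[1,[0,0,-0.06],0],[1,[0,0,-0.06],0],[1,[0,0,-0.06],0],[1,[0,0,-0.06],0]]'; python3 fin.py; python3 - <<'E'
from ang import *
w=cap("wrist");crop(w,(300,60,500,260),3,"pics/w14.png")
t=cap("top");crop(t,(215,145,360,255),5,"pics/t14.png");s=cap("side");crop(s,(200,100,380,300),3,"pics/s14.png")
print("knob top",blobs(t,(0,150,80),(8,255,255),(280,180,350,240)),"side yel",blobs(s,(15,120,80),(35,255,255),(300,160,350,220),1))
k=onz(t,(np.array(blobs(t,(0,150,80),(8,255,255),(280,180,350,240))[0][1])),.097);print("knob fix y",(k-org)@yv)
E
```

```text
clock: 19.6
position: [0.5719, -0.0116, 0.4419]
orientation: [-0.0, 0.994, -0.112, 0.0]
ft_force: [-0.0, 5.7, 4.1]
opening: 0.0105
[ 0.5719 -0.0116  0.4419] [-0.0069  5.7143  4.0726]
tcp(-.2424) fix x -0.0036 y 0.0633 z 0.1821 r 0.1928 ang 1.2362
bolt edges (np.float64(265.0515463917526), np.float64(291.0098039215686)) index edges (np.float64(239.7970297029703), np.float64(272.9702380952381))
bolt 0.9865 (w 26.4/26.0) index 0.9840 (w 34.4/33.2) diff -0.0025
knob top [([305, 205, 8, 8, 43], [308.44, 208.56])] side yel [([322, 182, 5, 7, 29], [324.28, 185.0])]
knob fix y -0.16494245620233253
```

View pics/w14.png

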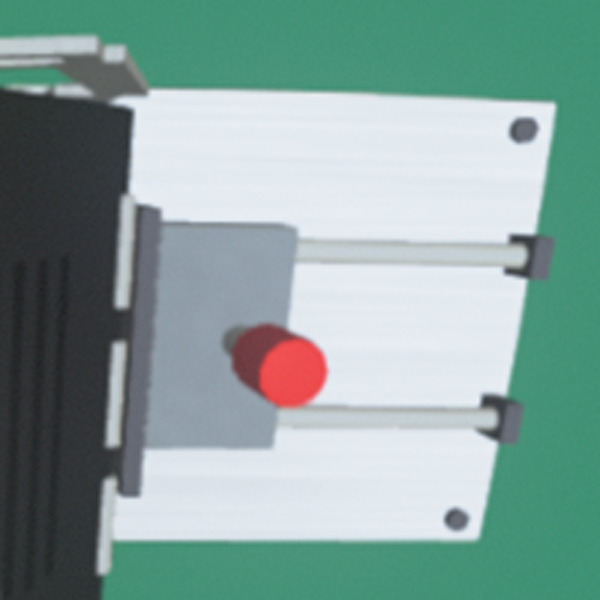

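View pics/t14.png

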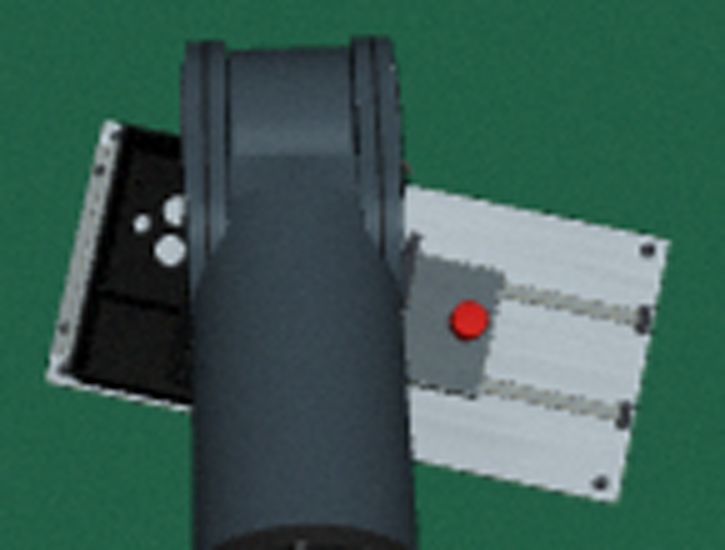

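View pics/s14.png

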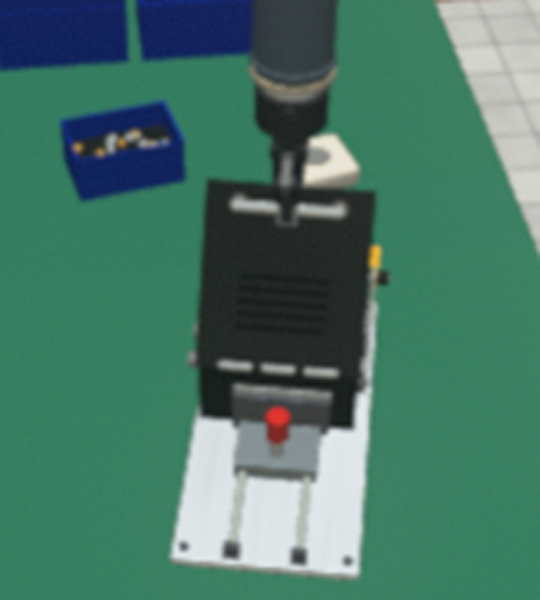

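The jaw is still shut, the housing is at the fence, and the bolt is at the index within measurement error. Handing in.

```bash
python3 -c "
from rig import env
print(env.hand_in()); o=env.get_obs(); print(o['clock'],o['position'],o['ft_force'],o['opening'])"
```

```text
the job is handed in; nothing more can be done
None
the job is handed in; nothing more can be done
```

I clamped the housing against the fence with the jaw, then raised the lid to the yellow index. I handed in at about 20 s with the gripper still holding the lid handle.

- **Jaw:** I pushed the knob until it took about 14 N, then let go and backed off. In the last top view the knob was at fixture y ≈ -165 mm, where about -166 mm means fully pressed, so the jaw stayed shut. The housing still looked to be at the fence. I can't measure the clamping force left after letting go.
- **Lid:** In the last wrist view the bolt was at about 0.987 rad and the index at about 0.984 rad. The two differ by about 0.003 rad, within what I can measure.
- **Angle checks that disagreed:**
    - The arm's own position put the lid at about 0.98 to 0.99 rad, but the handle's measured radius from the hinge was about 193 mm instead of 187.5 mm.
    - The side view could not fix the bolt's angle, so the match rests mainly on the wrist view.
    - The yellow line across the slot was hidden from the cameras.
- **Forces:** While raising the lid, my path ran a little too tight and the wrist force reached about 22 N before I corrected it. It was about 7 N at the end.
- **Things to leave alone:** The index appeared in the same place in the side view before and after, and I touched none of the other items. I did not measure the bin, screwdriver or module again afterwards; the bin and module looked undisturbed in the last side picture.

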